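# Unstack the rub tins, pack the spice chest and shut it

## Task

The cookout is over: take the two stacks of rub tins apart one tin at a time from the top, and stand every tin and every glass shaker that is out on the shelf upright on the floor of the blue chest, in one layer. Once they are all in, shut the chest's lid fully; leave the other things on the shelf where they are.

Things in the scene. Friction and masses are not known exactly. Their poses are not given: they have to be found in the camera images.
- chest: Blue open metal chest, fixed to the shelf, outside 220 mm (its x) by 280 mm (its y) by 75 mm tall, walls and floor 5 mm (room inside 210 x 270 mm, 70 mm deep). Origin: centre of its underside, z up; the hinge of its lid is along its +x rim, away from the robot. It takes one layer of tins and shakers; with any heap the lid does not shut.
- chest_lid (a joint): Angle of the chest's hinged lid: 0 shut, 1.8 the stop when open; begins open at 1.65 to 1.78, leaning back past upright. Lid: plate 220 x 280 mm, about 6 mm thick, 250 g, swings freely and falls shut by itself once tilted forward past upright (below about 1.5).
- chest_lid_handle (a point): Grip point of the black knob, 35 mm out from the lid's outer face, near the edge opposite the hinge, midway along it; it is on the far side (+x) while the lid is open, on top when shut.
- chest_lid_hinge (a point): Point on the lid's hinge axis, midway along it, at the chest's +x rim; the axis runs along the chest's y.
- dishA: Dark wooden base dish under the orange stack, 64 mm square, 17 mm tall, fixed to the shelf; its recess floor is 10 mm up and the first tin stands in it. Origin: centre of its underside.
- tinA1_center (a point): Square stainless rub tin with orange band and lid, lowest of its stack, always there. It is 54 mm square and 59 mm tall overall, 160 g, vertical sides (body from 8 to 52 mm up, closed and solid, then a 3 mm thick, 7 mm high rim round its top); below the body a 44 mm square foot, 8 mm high, sits loosely (2 mm play) in the rim of the tin or dish beneath, so tins stack every 52 mm. This point is its centre, 30 mm above its underside; z up, x and y square to its sides.
- tinA2_center (a point): Square stainless rub tin with orange band and lid, second of its stack, always there. It has the same size, make and centre point as tinA1.
- tinA3_center (a point): Square stainless rub tin with orange band and lid, third and top of its stack; absent in some runs. It has the same size, make and centre point as tinA1.
- dishB: Dark wooden base dish under the green stack, 64 mm square, 17 mm tall, fixed to the shelf; its recess floor is 10 mm up and the first tin stands in it. Origin: centre of its underside.
- tinB1_center (a point): Square stainless rub tin with green band and lid, lowest of its stack, always there. It has the same size, make and centre point as tinA1.
- tinB2_center (a point): Square stainless rub tin with green band and lid, second of its stack, always there. It has the same size, make and centre point as tinA1.
- tinB3_center (a point): Square stainless rub tin with green band and lid, third and top of its stack; absent in some runs. It has the same size, make and centre point as tinA1.
- shakerA_center (a point): Closed square glass shaker of brown rub with a black flip-top lid, 54 mm square, 56 mm tall, 180 g (thick glass foot), standing on the shelf; absent in some runs. This point is its centre, 28 mm above its underside; z up, x and y square to its sides.
- shakerB_center (a point): Closed square glass shaker of brown rub with a black flip-top lid, 54 mm square, 56 mm tall, 180 g (thick glass foot), standing on the shelf; absent in some runs. This point is its centre, 28 mm above its underside; z up, x and y square to its sides.
- brush: Red silicone basting brush lying flat, 203 mm long along its x, 36 mm wide, 16 mm high; origin on its underside. Bystander.
- scraper: Wooden-handled grill scraper lying flat, 228 mm along its x (handle to -x), blade 75 mm wide, 20 mm high; origin on its underside. Bystander.
- sauce: Amber sauce bottle, 60 mm across, 180 mm tall, upright; origin at the centre of its underside. Bystander.
- pickles: Green glass jar, 72 mm across, 95 mm tall, upright; origin at the centre of its underside. Bystander.
- press: Burger press: 100 mm iron disc, 14 mm thick, with an upright wooden knob to 66 mm; origin at the centre of its underside. Bystander.
- thermometer: Dial thermometer lying flat: 56 mm disc 16 mm high, 100 mm stem along its +x; origin under the disc. Bystander.
Not all that is in view belongs to the job. Leave any pink or purple look-alike of the part that bears tinB2_center alone.

How it is judged:
On the way:
1. every tin and shaker present stands upright inside the chest, the lid still open (x of tinA1_center in the frame of chest between -0.105 and 0.105 m and y of tinA1_center in the frame of chest between -0.135 and 0.135 m and z of each of tinA1_center, tinA2_center, tinA3_center, tinB1_center, tinB2_center, tinB3_center, shakerA_center, shakerB_center in the frame of chest below 0.05 m and angle between each of tinA1_center, tinA2_center, tinA3_center, tinB1_center, tinB2_center, tinB3_center, shakerA_center, shakerB_center's own z axis and vertical below 0.2 rad and x of tinA2_center in the frame of chest between -0.105 and 0.105 m and y of tinA2_center in the frame of chest between -0.135 and 0.135 m and x of tinA3_center in the frame of chest between -0.105 and 0.105 m and y of tinA3_center in the frame of chest between -0.135 and 0.135 m and x of tinB1_center in the frame of chest between -0.105 and 0.105 m and y of tinB1_center in the frame of chest between -0.135 and 0.135 m and x of tinB2_center in the frame of chest between -0.105 and 0.105 m and y of tinB2_center in the frame of chest between -0.135 and 0.135 m and x of tinB3_center in the frame of chest between -0.105 and 0.105 m and y of tinB3_center in the frame of chest between -0.135 and 0.135 m and x of shakerA_center in the frame of chest between -0.105 and 0.105 m and y of shakerA_center in the frame of chest between -0.135 and 0.135 m and x of shakerB_center in the frame of chest between -0.105 and 0.105 m and y of shakerB_center in the frame of chest between -0.135 and 0.135 m and value of joint chest_lid above 1 rad), for 0.2 s.
At the end, for the whole second after the job is handed in: Every tin and shaker present stands upright (within 0.2 rad) on the floor inside the chest and at rest, and the lid is shut (below 0.06 rad) (x of tinA1_center in the frame of chest between -0.105 and 0.105 m and y of tinA1_center in the frame of chest between -0.135 and 0.135 m and z of each of tinA1_center, tinA2_center, tinA3_center, tinB1_center, tinB2_center, tinB3_center, shakerA_center, shakerB_center in the frame of chest below 0.05 m and angle between each of tinA1_center, tinA2_center, tinA3_center, tinB1_center, tinB2_center, tinB3_center, shakerA_center, shakerB_center's own z axis and vertical below 0.2 rad and x of tinA2_center in the frame of chest between -0.105 and 0.105 m and y of tinA2_center in the frame of chest between -0.135 and 0.135 m and x of tinA3_center in the frame of chest between -0.105 and 0.105 m and y of tinA3_center in the frame of chest between -0.135 and 0.135 m and x of tinB1_center in the frame of chest between -0.105 and 0.105 m and y of tinB1_center in the frame of chest between -0.135 and 0.135 m and x of tinB2_center in the frame of chest between -0.105 and 0.105 m and y of tinB2_center in the frame of chest between -0.135 and 0.135 m and x of tinB3_center in the frame of chest between -0.105 and 0.105 m and y of tinB3_center in the frame of chest between -0.135 and 0.135 m and x of shakerA_center in the frame of chest between -0.105 and 0.105 m and y of shakerA_center in the frame of chest between -0.135 and 0.135 m and x of shakerB_center in the frame of chest between -0.105 and 0.105 m and y of shakerB_center in the frame of chest between -0.135 and 0.135 m and value of joint chest_lid below 0.06 rad and linear speed of each of tinA1, tinA2, tinA3, tinB1, tinB2, tinB3, shakerA, shakerB below 0.03 m/s); the robot touches nothing.
It fails at once if a tin is lifted with the next tin still nested on it ((height (world z) of tinA2_center above 0.14 m and distance between tinA1_center and tinA2_center below 0.058 m) or (height (world z) of tinA3_center above 0.19 m and distance between tinA2_center and tinA3_center below 0.058 m) or (height (world z) of tinB2_center above 0.14 m and distance between tinB1_center and tinB2_center below 0.058 m) or (height (world z) of tinB3_center above 0.19 m and distance between tinB2_center and tinB3_center below 0.058 m)).
It fails at once if a bystander is pushed more than 50 mm from its place (distance of any of brush, scraper, sauce, pickles, press, thermometer from where it was at the start of the episode above 0.05 m).
Of tinA3, tinB3, shakerA, shakerB only 2 to 4 are there at a start; the rules pass over those that are not, and their reading is None.
At some moment in a run one of shakerA, shakerB may be knocked a few centimetres aside while the robot is not near it.
It also fails if it takes over 210 s, if anything falls off the work surface, if the arm or the gripper's body presses on something with over 40 N, if the wrist force passes 120 N, or if a joint passes its speed limit or range.

## Robot

A 6-joint arm with a two-finger parallel gripper is mounted at the origin on the work surface. World frame = base frame: x ahead of the robot, y to its left, z up, the work surface at z = 0. Lengths are in m, angles in rad, forces in N, time in s.
With the tool pointing down it reaches from about 0.375 to 0.825 m from the base axis. Payload 5.5 kg.
Tool frame: the origin (TCP) lies midway between the tips of the shut fingers; the grasp point (between the pads) lies 19 mm behind it; x points along the fingers, z is the direction in which the jaws open and shut, and the axes are right-handed (so a half turn about x gives the same grasp; the last joint's range is limited). The gripper opens to 85 mm and grips with 20 to 120 N. Pads are 22 mm wide; open, the fingers measure 114 mm over their backs; the gripper's body (76 mm by 85 mm) begins 54 mm behind the grasp point. The pads swing forward as they close: fully open they stand 13 mm farther back than shut.
Start: joints at [1.122, 0.314, -0.047, 1.21, 0, 1.571], TCP at [0.26, 0.541, 0.231] pointing down, gripper open.
Joint ranges: [-2.67, 2.67], [-0.69, 1.73], [-1.03, 1.25], [-2.08, 2.16], [-1.42, 1.45], [-3.14, 3.14]. Speed limits (rad/s): [2.39, 2.39, 3.01, 3.14, 3.14, 3.14].

## Interface

Orientations are given as [roll, pitch, yaw] about the fixed x, y, z axes, in that order (R = Rz(yaw) Ry(pitch) Rx(roll)).
In Python, from plant import arm, optics, finder gives the robot as it stands.
- The arm moves only by the tool move_arm, never from a script. Its argument "moves" is a list of rows, each a list of 7 numbers: the turn, a rotation vector about the tool's x, y, z in units of 5 degrees (1.0 is 5 degrees), then the shift along the tool's x, y, z in units of 30 mm (1.0 is 30 mm), then the finger opening in mm, from 0 to 85.4. A call has 1 to 8 rows; each row is the pose to reach, as a shift and turn from the pose commanded when the call began, along the tool's axes at that moment; what a row does not reach only later rows make up. A row lasts 1/8 s, in which the tool goes at most 62.5 mm and 10.7 degrees, less where a joint would pass 70% of its speed; a pose out of reach is approached as far as the arm can. A call with a gripper value outside its range is refused whole. The fingers move at their own pace and stop on an object; the grip force is fixed at half the most. Time passes only in rows, so rows that repeat a pose let the fingers close. It gives the time, the measured TCP pose, the force and the opening at its end, in the units of the state.
- arm.get_state(): the state, without advancing time (a new reading comes with each control period).
- optics.get_image(name): name is "side" or "top"; returns (picture, depth): 384x512x3 uint8, red, green, blue; 384x512 float32, m along the optical axis (not along the pixel's ray), 0 where there is no reading.
- optics.calibration(name): a dict with "K" (3x3 intrinsics, pixels), "k1" (the pictures are not rectified: a ray, as slopes to the right and down, at radius r is drawn at 1 + k1 r^2 times it, then the intrinsics apply), "view" (4x4, takes a point from world to camera coordinates). Camera axes: x right, y up, looking along -z (the intrinsics and any distortion apply to the point x, -y, -z); pixel columns grow to the right and rows downward; lengths in m; the calibration is good to about 2 mm. A picture is of the moment at which its call begins. calibration takes no time and is no camera call.
- arm.job_done(): hands the job in, once; it reports no verdict.
Trained networks look in the newest picture that a camera, given by its name, has taken for a name from the list of things; names that differ only in an ending like _2 or _b are one class to them, and where a whole thing is asked for, a point or a joint stands for the part that bears it (a point fixed in the world has none). Each returns a list of dicts, best first, with "p" (0 to 1); they miss things now and then, are a little off and sometimes report something else, mostly with a low value. They report only what shows in the picture. A call takes as long as a camera call. They do not tell look-alikes from the thing itself.
- finder.spot_in(camera, thing): "point" ([x, y, z] in m, in world coordinates, good to about 4 mm: the middle of the surface that is visible of it).
- finder.place_of(camera, thing): "point" ([x, y, z] in m, in world coordinates, good to about 4 mm: a listed point, or the origin of a listed thing).
The state is a dict: "t": time; "joint_pos": joint angles; "dq": joint speeds; "joint_efforts": joint torques, N m; "tcp_pos": TCP position; "tool_rot": TCP orientation; "wrist_force": force on the tool from outside, world axes, zero at the start; "moment": the same for the moment, N m; "grip_width": finger opening in m.
Only numpy, scipy, OpenCV 4.12 (cv2) and the standard library are available. Lean on these libraries where they do the work, as an engineer would, in place of code of your own. Each camera call takes 0.05 s, during which the arm holds its last target.

## Working session

There is one attempt and no reset: what is moved stays moved. The work goes in short steps, Python scripts to look and compute and a tool call to move; the robot and the scene stay as the last step left them, time stands still between calls to the robot, and variables do not carry over. Pictures are saved under pics/ and viewed, and the job is handed in when it is done.

Besides the shell and the picture viewer there is one more tool, called after "Call:" as name(argument=value, ...) on one line, values as JSON. move_arm: Moves the arm, as the interface text tells. Its arguments: {"type":"object","properties":{"moves":{"type":"array"}},"required":["moves"]}

```bash
ls; mkdir -p pics; python3 - <<'E'
from plant import arm, optics, finder
import cv2
print(arm.get_state())
for n in("side","top"):
    im,d=optics.get_image(n); cv2.imwrite(f"pics/{n}0.png",im[:,:,::-1]); c=optics.calibration(n); print(n,c)
E
```

```text
pics
{'t': 0.0, 'joint_pos': array([ 1.12203042e+00,  3.14272046e-01, -4.80728907e-02,  1.21015481e+00,
       -3.85505278e-05,  1.57080748e+00]), 'dq': array([-2.17864217e-04, -4.57487366e-04,  5.43833721e-04,  4.19126091e-04,
        4.72578302e-04, -6.72201882e-05]), 'joint_efforts': array([ 1.16063635e-03, -5.39589357e+01,  3.39752555e+01,  1.90416689e-02,
        1.29969335e-04, -1.71116267e-05]), 'tcp_pos': array([0.26008194, 0.54008197, 0.23040966]), 'tool_rot': array([-3.11895409,  1.56909247, -1.9969348 ]), 'wrist_force': array([ 0.29952351,  0.43491744, -0.00868262]), 'moment': array([-5.30945714e-05, -1.43570601e-02,  1.19933073e-02]), 'grip_width': 0.08552860216536338}
side {'K': array([[348.29461237,   0.        , 258.33694692],
       [  0.        , 348.29461237, 186.94287278],
       [  0.        ,   0.        ,   1.        ]]), 'k1': 0.006895632634090337, 'view': array([[ 0.99612492, -0.08782759, -0.00463294, -0.56193855],
       [ 0.06272787,  0.67255087,  0.73738765, -0.1115266 ],
       [-0.06164709, -0.73482082,  0.67545392, -0.98996432],
       [ 0.        ,  0.        ,  0.        ,  1.        ]])}
top {'K': array([[353.41054885,   0.        , 258.7932318 ],
       [  0.        , 353.41054885, 194.99074777],
       [  0.        ,   0.        ,   1.        ]]), 'k1': -0.027345140982248727, 'view': array([[-0.02531954, -0.99962241, -0.01067551, -0.00255796],
       [ 0.98383865, -0.02681044,  0.17703874, -0.56413816],
       [-0.17725811, -0.00602044,  0.98414598, -0.88280414],
       [ 0.        ,  0.        ,  0.        ,  1.        ]])}
```

View pics/side0.png

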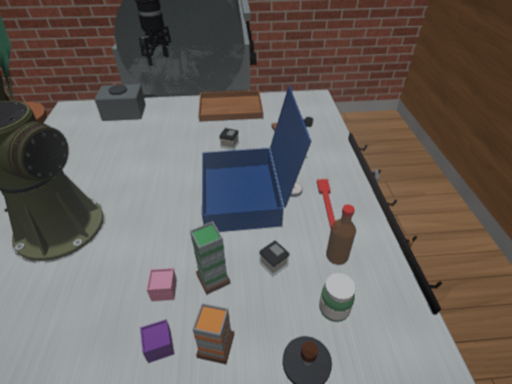

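View pics/top0.png

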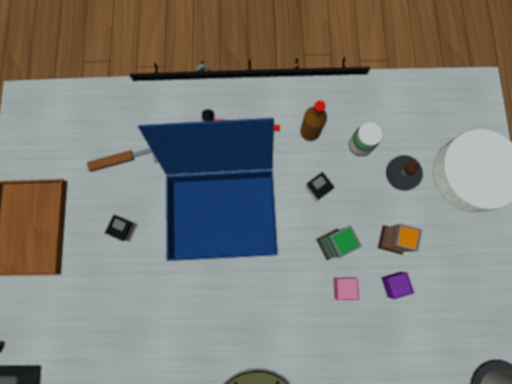

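```bash
cat > h.py <<'E'
import numpy as np, cv2
from plant import arm, optics, finder
from scipy.spatial.transform import Rotation as Ro
def cloud(n):
    im,d=optics.get_image(n); c=optics.calibration(n); K=c["K"]
    v,u=np.mgrid[0:384,0:512]
    D=np.array([c["k1"],0,0,0.])
    uv=cv2.undistortPoints(np.stack([u.ravel(),v.ravel()],1).astype(np.float64)[:,None],K,D)[:,0]
    z=d.ravel(); P=np.stack([uv[:,0]*z,-uv[:,1]*z,-z],1)
    T=np.linalg.inv(c["view"]); W=P@T[:3,:3].T+T[:3,3]
    W=W.reshape(384,512,3); W[d==0]=np.nan
    return im,d,W
def state():
    s=arm.get_state(); R=Ro.from_euler("xyz",s["tool_rot"]).as_matrix(); return s,R
def go(pos,yaw):
    """move to TCP pos, tool down, jaw axis at world angle yaw (mod pi): row numbers"""
    s,R=state()
    best=None
    for k in (0,np.pi,-np.pi):
        zt=np.array([np.cos(yaw+k),np.sin(yaw+k),0]); xt=np.array([0,0,-1.]); T=np.stack([xt,np.cross(zt,xt),zt],1)
        r=Ro.from_matrix(R.T@T).as_rotvec()
        if best is None or np.linalg.norm(r)<np.linalg.norm(best): best=r
    sh=R.T@(np.array(pos)-s["tcp_pos"])
    print("t",round(s["t"],2),"at",s["tcp_pos"].round(4),"turn",(np.degrees(best)/5).round(2),"shift",(sh/.03).round(2),"w",round(s["grip_width"],4))
E
python3 - <<'E'
from h import *
s,R=state(); print(R.round(3))
for n in("side","top"):
    im,d,W=cloud(n); np.save(f"{n}W.npy",W)
    for t in ["chest","chest_lid_handle","chest_lid_hinge","dishA","dishB","tinA1_center","tinA2_center","tinA3_center","tinB1_center","tinB2_center","tinB3_center","shakerA_center","brush","scraper","sauce","pickles","press","thermometer"]:
        r=finder.place_of(n,t)
        print(n,t,[(round(q["p"],2),np.round(q["point"],3).tolist()) for q in r[:5]])
E
```

```text
[[-0.001 -0.901  0.434]
 [-0.001  0.434  0.901]
 [-1.    -0.    -0.002]]
side chest [(0.81, [0.516, 0.084, 0.003]), (0.38, [0.705, 0.08, 0.252])]
side chest_lid_handle [(0.62, [0.706, 0.083, 0.247])]
side chest_lid_hinge [(0.95, [0.623, 0.081, 0.075]), (0.25, [0.704, 0.082, 0.25])]
side dishA [(0.63, [0.437, -0.377, -0.001]), (0.61, [0.435, -0.214, 0.004])]
side dishB [(0.56, [0.435, -0.213, 0.005]), (0.36, [0.434, -0.21, 0.144])]
side tinA1_center [(0.89, [0.444, -0.376, 0.036])]
side tinA2_center [(0.66, [0.442, -0.381, 0.088])]
side tinA3_center []
side tinB1_center [(0.95, [0.432, -0.209, 0.039])]
side tinB2_center [(0.97, [0.433, -0.206, 0.097]), (0.76, [0.327, -0.37, 0.032]), (0.64, [0.322, -0.238, 0.031]), (0.47, [0.439, -0.375, 0.001])]
side tinB3_center [(0.78, [0.437, -0.211, 0.146]), (0.43, [0.583, -0.183, 0.026])]
side shakerA_center [(0.82, [0.493, 0.354, 0.03])]
side brush [(0.88, [0.776, 0.017, -0.002]), (0.64, [0.756, -0.173, -0.002])]
side scraper [(0.41, [0.704, 0.08, 0.25])]
side sauce [(0.95, [0.753, -0.17, -0.002]), (0.69, [0.584, -0.182, 0.027]), (0.66, [0.626, 
[... 685 characters left out ...]
2, [0.758, -0.171, 0.002]), (0.45, [0.434, -0.21, 0.04])]
top tinB2_center [(0.61, [0.328, -0.37, 0.036]), (0.58, [0.318, -0.239, 0.029]), (0.52, [0.433, -0.211, 0.092])]
top tinB3_center [(0.85, [0.436, -0.208, 0.146])]
top shakerA_center [(0.73, [0.489, 0.355, 0.026]), (0.65, [0.514, 0.08, -0.001])]
top brush []
top scraper [(0.79, [0.694, 0.341, -0.002]), (0.35, [0.442, -0.372, -0.004]), (0.33, [0.59, -0.18, 0.029]), (0.21, [0.43, -0.207, 0.095])]
top sauce [(0.95, [0.755, -0.171, -0.001])]
top pickles [(0.93, [0.713, -0.313, -0.004]), (0.49, [0.706, 0.083, 0.247])]
top press [(0.72, [0.627, -0.422, -0.001]), (0.69, [0.438, -0.376, 0.041])]
top thermometer [(0.59, [0.435, -0.207, 0.148])]
```

```bash
python3 - <<'E'
import cv2
a=cv2.imread("pics/side0.png"); b=cv2.imread("pics/top0.png")
x=cv2.resize(a[205:370,130:300],None,fx=2.3,fy=2.3,interpolation=cv2.INTER_CUBIC);y=cv2.resize(b[155:320,280:450],None,fx=2.3,fy=2.3,interpolation=cv2.INTER_CUBIC)
cv2.imwrite("pics/crop0.png",cv2.hconcat([x,y]))
E
```

```text
(no output)
```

View pics/crop0.png

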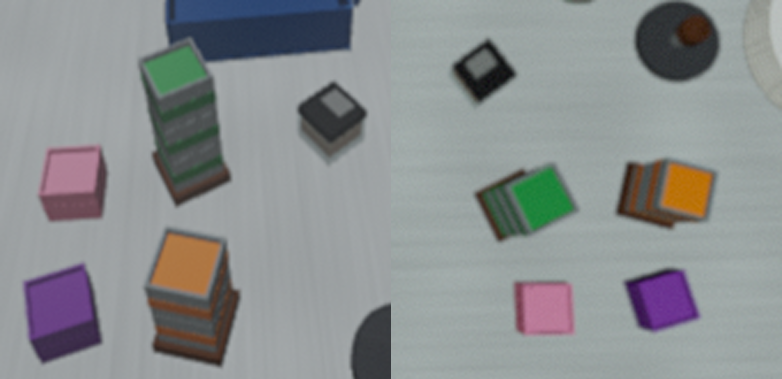

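```bash
cat >> h.py <<'E'
def rect(W,c,r,z0,z1,mask=None):
    m=(abs(W[...,0]-c[0])<r)&(abs(W[...,1]-c[1])<r)&(W[...,2]>z0)&(W[...,2]<z1)
    if mask is not None: m&=mask
    P=W[m]
    if len(P)<20: print("few",len(P)); return
    m=m.astype(np.uint8)
    n,l,st,_=cv2.connectedComponentsWithStats(m); k=1+np.argmax(st[1:,4]); P=W[l==k]
    b=cv2.minAreaRect((P[:,:2]*1000).astype(np.float32))
    print("rect c",np.round(b[0],1),"size",np.round(b[1],1),"ang",round(b[2],1),"zmed",np.median(P[:,2]).round(4),"n",len(P))
    return b
E
python3 - <<'E'
from h import *
for n in("side","top"):
    W=np.load(n+"W.npy"); print(n)
    for nm,c,z0,z1 in [("B3",(.435,-.21),.155,.185),("A2",(.441,-.375),.105,.135),("shNear",(.586,-.182),.045,.065),("shFar",(.491,.354),.045,.065)]:
        print(nm,end=" "); rect(W,c,.05,z0,z1)
    print("rim",end=" "); rect(W,(.515,.08),.16,.069,.079)
    print("floor",end=" "); rect(W,(.515,.08),.16,.0,.02)
    # lid
    m=(W[...,2]>.09)&(W[...,2]<.3)&(abs(W[...,1]-.083)<.15)&(W[...,0]>.55)&(W[...,0]<.72)
    P=W[m]; c=P.mean(0); u,s,v=np.linalg.svd(P-c,full_matrices=False); print("lid c",c.round(3),"n",v[2].round(3),"zmax",P[:,2].max().round(3),"y",P[:,1].min().round(3),P[:,1].max().round(3), P[P[:,2]>.27].mean(0).round(3))
E
```

```text
side
B3 rect c [ 433.7 -211.4] size [54.5 58. ] ang 24.1 zmed 0.1663 n 656
A2 rect c [ 440.4 -376.6] size [55.7 54.5] ang 73.1 zmed 0.1133 n 902
shNear rect c [ 586.8 -183.1] size [55.4 55.2] ang 35.4 zmed 0.055 n 455
shFar rect c [488.8 350.2] size [57.4 54.2] ang 64.2 zmed 0.0546 n 171
rim rect c [515.1  80.8] size [220.6 285.2] ang 1.6 zmed 0.0736 n 584
floor rect c [513.7 115.7] size [210.2 211.8] ang 1.3 zmed 0.0044 n 3170
lid c [0.656 0.063 0.201] n [-0.968 -0.025  0.251] zmax 0.289 y -0.057 0.226 [0.674 0.065 0.282]
top
B3 rect c [ 433.5 -209.5] size [54.4 54.9] ang 23.8 zmed 0.1667 n 629
A2 rect c [ 440.3 -373.7] size [54.5 54.8] ang 71.9 zmed 0.1146 n 568
shNear rect c [ 586.7 -179.7] size [53.3 53.4] ang 34.1 zmed 0.0556 n 400
shFar rect c [488.3 352.5] size [56.  54.3] ang 66.0 zmed 0.0563 n 460
rim rect c [514.7  83.3] size [221.5 280.9] ang 1.7 zmed 0.0746 n 828
floor rect c [515.2  84. ] size [210.  271.8] ang 1.6 zmed 0.0052 n 7626
lid c [0.654 0.086 0.207] n [-0.969 -0.027  0.244] zmax 0.292 y -0.053 0.225 [0.671 0.086 0.282]
```

```bash
python3 - <<'E'
from h import *
go((.4886,.3515,.120),np.radians(65)); go((.4886,.3515,.016),np.radians(65))
E
```

```text
t 2.0 at [0.2603 0.5406 0.2313] turn [-0.14 -0.   -0.  ] shift [ 3.71 -9.59 -2.38] w 0.0853
t 2.0 at [0.2603 0.5406 0.2313] turn [-0.14 -0.   -0.  ] shift [ 7.18 -9.59 -2.38] w 0.0853
```

Call:
move_arm(moves=[[-0.14,0,0,2,-4.8,-1.2,85],[-0.14,0,0,3.7,-9.6,-2.4,85],[-0.14,0,0,3.7,-9.6,-2.4,85],[-0.14,0,0,3.7,-9.6,-2.4,85],[-0.14,0,0,3.7,-9.6,-2.4,85],[-0.14,0,0,3.7,-9.6,-2.4,85],[-0.14,0,0,3.7,-9.6,-2.4,85],[-0.14,0,0,3.7,-9.6,-2.4,85]])

```text
t: 3.0
tcp_pos: [0.488, 0.352, 0.121]
tool_rot: [-0.122, 1.57, 1.014]
wrist_force: [0.4, 0.8, 0.5]
grip_width: 0.0848
```

```bash
python3 - <<'E'
from h import *
go((.4886,.3515,.016),np.radians(65))
for n in("side","top"):
    im,d,W=cloud(n); rect(W,(.489,.352),.05,.045,.065); cv2.imwrite(f"pics/{n}1.png",im[:,:,::-1])
E
```

```text
t 3.0 at [0.488 0.352 0.121] turn [0.02 0.01 0.  ] shift [ 3.5  -0.02 -0.01] w 0.0848
rect c [488.9 350.5] size [56.2 55. ] ang 66.7 zmed 0.0549 n 169
rect c [489.2 352.2] size [54.6 53.3] ang 65.1 zmed 0.0562 n 236
```

View pics/side1.png

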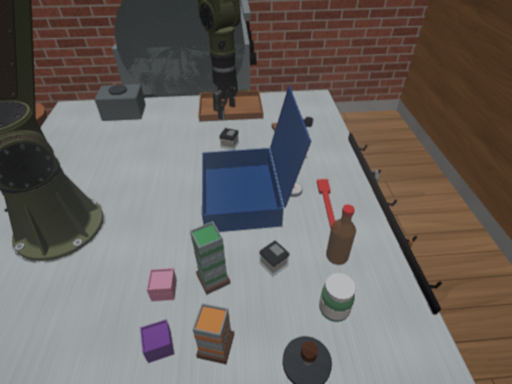

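The gripper hangs right above the far shaker (230,137). I'll descend and grip it.

Call:
move_arm(moves=[[0,0,0,1,0,0,85],[0,0,0,2,0,0,85],[0,0,0,3,0,0,85],[0,0,0,3.5,0,0,85],[0,0,0,3.5,0,0,45],[0,0,0,3.5,0,0,45],[0,0,0,3.5,0,0,45],[0,0,0,3.5,0,0,45]])

```text
t: 4.1
tcp_pos: [0.4895, 0.3515, 0.0167]
tool_rot: [-0.405, 1.568, 0.729]
wrist_force: [-0.0, 0.2, 6.4]
grip_width: 0.0534
```

```bash
python3 - <<'E'
from h import *
s,R=state(); print(s['grip_width'],s['tcp_pos'],s['joint_pos'].round(2))
cat=lambda x,y:(.515+np.cos(.029)*x-np.sin(.029)*y,.083+np.sin(.029)*x+np.cos(.029)*y)
for x in(-66,0,66):
  for y in (-80,0,80): print(x,y,np.round(cat(x/1e3,y/1e3),4))
E
```

```text
0.053419265994940006 [0.48948467 0.35151289 0.01667229] [ 0.62  0.48 -0.32  0.76  0.    1.06]
-66 -80 [0.4513 0.0011]
-66 0 [0.449  0.0811]
-66 80 [0.4467 0.1611]
0 -80 [0.5173 0.003 ]
0 0 [0.515 0.083]
0 80 [0.5127 0.163 ]
66 -80 [0.5833 0.0049]
66 0 [0.581  0.0849]
66 80 [0.5787 0.1649]
```

```bash
cat >> h.py <<'E'
def slot(x,y):
    return (.515+np.cos(.029)*x/1e3-np.sin(.029)*y/1e3,.083+np.sin(.029)*x/1e3+np.cos(.029)*y/1e3)
CY=np.radians(91.65)
E
python3 - <<'E'
from h import *
go((.4895,.3515,.17),np.radians(65))
go((*slot(56,80),.17),CY)
E
```

```text
t 4.1 at [0.4895 0.3515 0.0167] turn [-0.    0.03  0.01] shift [-5.11 -0.01  0.01] w 0.0534
t 4.1 at [0.4895 0.3515 0.0167] turn [-5.33  0.02  0.02] shift [-5.12 -5.03 -4.52] w 0.0534
```

Call:
move_arm(moves=[[0,0,0,-1.5,0,0,45],[0,0,0,-3,0,0,45],[0,0,0,-5.1,0,0,45],[-1.3,0,0,-5.1,-1.25,-1.1,45],[-2.7,0,0,-5.1,-2.5,-2.2,45],[-4,0,0,-5.1,-3.75,-3.4,45],[-5.3,0,0,-5.1,-5,-4.5,45],[-5.3,0,0,-5.1,-5.03,-4.52,45]])

```text
t: 5.1
tcp_pos: [0.5688, 0.1608, 0.1681]
tool_rot: [3.095, 1.57, -1.596]
wrist_force: [0.6, 0.4, -2.0]
grip_width: 0.0536
```

```bash
python3 - <<'E'
from h import *
go((*slot(56,80),.023),CY)
E
```

```text
t 5.1 at [0.5688 0.1608 0.1681] turn [-0.08 -0.01 -0.  ] shift [4.84 0.   0.13] w 0.0536
```

Call:
move_arm(moves=[[0,0,0,0,0,0,45],[0,0,0,0,0,0,45]])

```text
t: 5.35
tcp_pos: [0.5674, 0.1651, 0.1682]
tool_rot: [1.111, 1.57, 2.709]
wrist_force: [-0.7, -0.5, -2.6]
grip_width: 0.0532
```

```bash
python3 - <<'E'
from h import *
go((*slot(56,80),.023),CY)
E
```

```text
t 5.35 at [0.5674 0.1651 0.1682] turn [-0.02  0.   -0.01] shift [ 4.84 -0.04 -0.02] w 0.0532
```

Call:
move_arm(moves=[[0,0,0,1.2,0,0,45],[0,0,0,2.5,0,0,45],[0,0,0,3.7,0,0,45],[0,0,0,4.5,0,0,45],[0,0,0,4.85,0,0,45],[0,0,0,4.85,0,0,45],[0,0,0,4.85,0,0,66],[0,0,0,4.85,0,0,66]])

```text
t: 6.35
tcp_pos: [0.5665, 0.1596, 0.0246]
tool_rot: [3.027, 1.561, -1.66]
wrist_force: [-8.5, -22.5, 18.0]
grip_width: 0.066
```

```bash
python3 - <<'E'
from h import *
go((.4336,-.2105,.24),np.radians(114))
im,d,W=cloud("side"); cv2.imwrite("pics/side2.png",im[:,:,::-1])
E
```

```text
t 6.35 at [0.5665 0.1596 0.0246] turn [-4.51 -0.11 -0.04] shift [ -7.05   4.75 -12.29] w 0.066
```

View pics/side2.png

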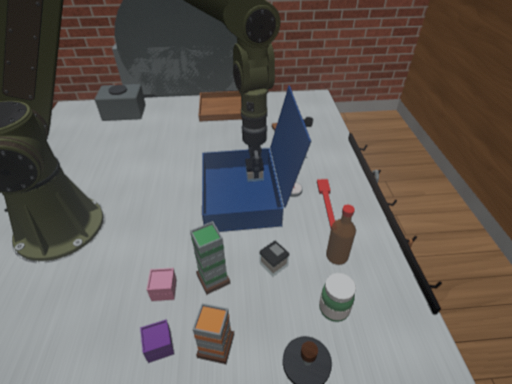

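Call:
move_arm(moves=[[0,0,0,0,0,0,60],[0,0,0,0,0,0,60]])

```text
t: 6.65
tcp_pos: [0.5666, 0.1626, 0.0255]
tool_rot: [2.892, 1.567, -1.793]
wrist_force: [-11.1, -14.2, 23.2]
grip_width: 0.0601
```

```bash
python3 - <<'E'
from h import *
s,R=state();print(s['wrist_force'],s['moment'],s['tcp_pos'],s['grip_width'])
im=cv2.imread("pics/side2.png"); cv2.imwrite("pics/c2.png",cv2.resize(im[80:240,190:350],None,fx=3.5,fy=3.5,interpolation=cv2.INTER_CUBIC))
E
```

```text
[-11.11378773 -14.1691187   23.17238503] [-1.06728764  2.00818862  0.67606667] [0.56664336 0.16263062 0.02551348] 0.060060161146566995
```

View pics/c2.png

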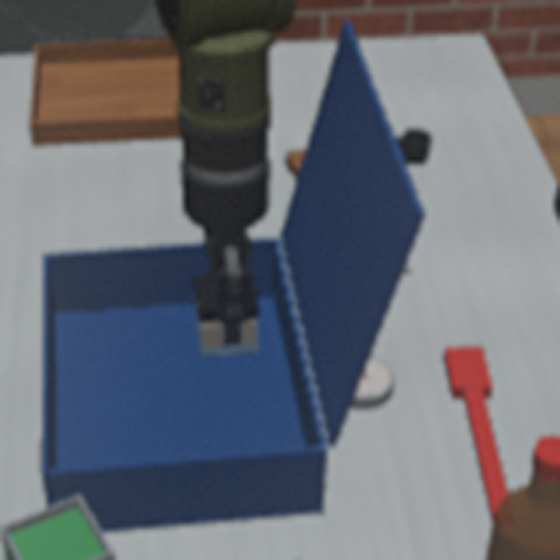

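Call:
move_arm(moves=[[0,0,0,-0.5,0,-0.15,60],[0,0,0,-1,0,-0.15,62],[0,0,0,-1,0,-0.15,64]])

```text
t: 7.02
tcp_pos: [0.5698, 0.1606, 0.0548]
tool_rot: [-1.313, 1.567, 0.284]
wrist_force: [0.2, -0.2, -0.3]
grip_width: 0.0641
```

```bash
python3 - <<'E'
from h import *
s,R=state();print(s['wrist_force'],s['moment'],s['tcp_pos'],s['grip_width'])
im,d,W=cloud("side"); cv2.imwrite("pics/c3.png",cv2.resize(im[80:240,190:350],None,fx=3.5,fy=3.5,interpolation=cv2.INTER_CUBIC)[:,:,::-1])
E
```

```text
[ 0.20506047 -0.23617627 -0.32214897] [-0.0573872  -0.0011827   0.00609274] [0.56981923 0.1605992  0.05476472] 0.06413496423481028
```

View pics/c3.png

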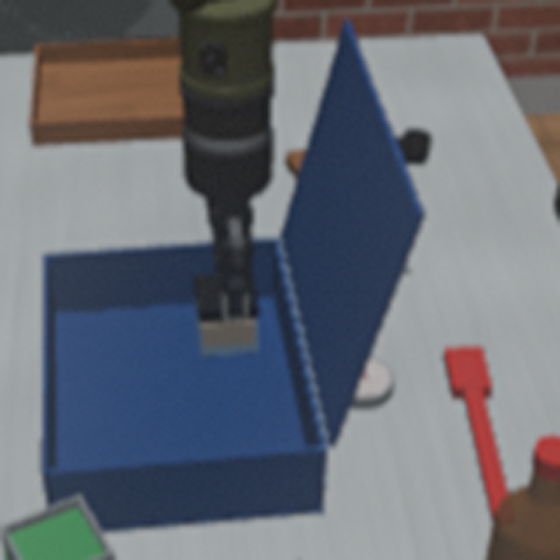

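```bash
python3 - <<'E'
from h import *
go((.4336,-.2105,.23),np.radians(114))
E
```

```text
t 7.08 at [0.569  0.1603 0.0538] turn [-4.5   0.    0.03] shift [ -5.89   4.83 -12.23] w 0.0639
```

Call:
move_arm(moves=[[0,0,0,-2,0,0,68],[0,0,0,-4,0,0,85],[-0.8,0,0,-5.9,0.5,-1.5,85],[-1.7,0,0,-5.9,1.5,-3.5,85],[-2.5,0,0,-5.9,2.3,-5.5,85],[-3.3,0,0,-5.9,3.1,-7.5,85],[-4,0,0,-5.9,4,-9.5,85],[-4.5,0,0,-5.9,4.5,-11,85]])

```text
t: 8.07
tcp_pos: [0.4422, -0.1707, 0.2295]
tool_rot: [0.905, 1.571, 2.896]
wrist_force: [1.0, -0.9, 0.3]
grip_width: 0.085
```

Call:
move_arm(moves=[[0,0,0,0,0.33,-1.23,85],[0,0,0,0,0.33,-1.23,85],[0,0,0,0,0.33,-1.23,85],[0,0,0,0,0.33,-1.23,85]])

```text
t: 8.57
tcp_pos: [0.4492, -0.2058, 0.2296]
tool_rot: [0.372, 1.57, 2.363]
wrist_force: [-0.2, -0.3, -0.2]
grip_width: 0.0853
```

```bash
python3 - <<'E'
from h import *
for n in("side","top"):
    im,d,W=cloud(n); rect(W,(.434,-.21),.05,.155,.185);
    if n=="top": cv2.imwrite("pics/top3.png",im[:,:,::-1]); np.save("topW3.npy",W)
go((.4336,-.2105,.136),np.radians(114))
E
```

```text
rect c [ 433.6 -211.7] size [54.3 56.7] ang 24.0 zmed 0.1663 n 654
rect c [ 417.7 -213.8] size [21.9 49.7] ang 23.9 zmed 0.1666 n 179
t 8.68 at [ 0.4493 -0.2059  0.2297] turn [ 0.02  0.   -0.  ] shift [3.12 0.54 0.07] w 0.0845
```

View pics/top3.png

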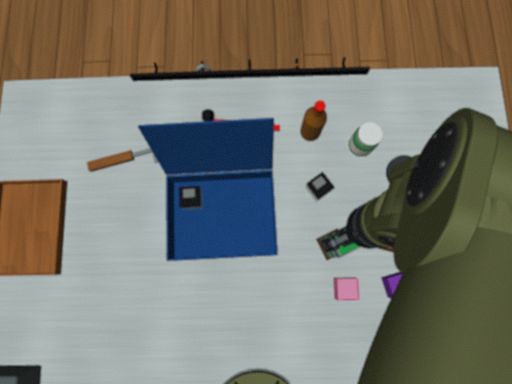

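Shaker sits in the chest (190,197 in top). I'll correct sideways, then descend onto the top green tin.

Call:
move_arm(moves=[[0,0,0,0,0.54,0.05,85],[0,0,0,1,0.54,0.05,85],[0,0,0,2,0.54,0.05,85],[0,0,0,3.1,0.54,0.05,85],[0,0,0,3.1,0.54,0.05,85],[0,0,0,3.1,0.54,0.05,45],[0,0,0,3.1,0.54,0.05,45],[0,0,0,3.1,0.54,0.05,45]])

```text
t: 9.68
tcp_pos: [0.4349, -0.2127, 0.1386]
tool_rot: [-2.349, 1.568, -0.36]
wrist_force: [-1.6, 1.2, 8.3]
grip_width: 0.0532
```

Call:
move_arm(moves=[[0,0,0,0,0,0,45],[0,0,0,-0.5,0,0,45],[0,0,0,-1,0,0,45],[0,0,0,-2,0,0,45],[0,0,0,-3,0,0,45],[0,0,0,-3,0,0,45]])

```text
t: 10.42
tcp_pos: [0.4355, -0.2131, 0.2299]
tool_rot: [-2.459, 1.565, -0.469]
wrist_force: [0.1, -0.2, -1.6]
grip_width: 0.0531
```

```bash
python3 - <<'E'
from h import *
im,d,W=cloud("side"); cv2.imwrite("pics/side4.png",im[:,:,::-1])
go((*slot(-8,78),.21),CY)
E
```

```text
t 10.47 at [ 0.4346 -0.2127  0.2281] turn [ 4.47 -0.02  0.02] shift [ 0.59 -7.19 10.42] w 0.0535
```

View pics/side4.png

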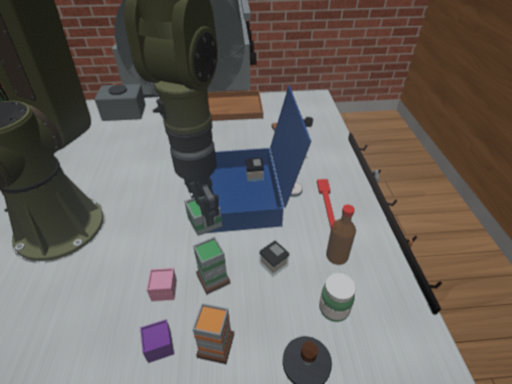

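Only the top green tin came up (205,215); two remain. Carrying it to the chest.

Call:
move_arm(moves=[[0.6,0,0,0,-1,1.4,45],[1.3,0,0,0,-2,2.9,45],[1.9,0,0,0.2,-3.1,4.4,45],[2.6,0,0,0.4,-4.1,5.9,45],[3.2,0,0,0.6,-5.1,7.4,45],[3.9,0,0,0.6,-6.2,8.9,45],[4.3,0,0,0.6,-6.9,10,45],[4.47,0,0,0.6,-7.2,10.4,45]])

```text
t: 11.48
tcp_pos: [0.5035, 0.1627, 0.2072]
tool_rot: [1.701, 1.569, -2.981]
wrist_force: [0.4, -0.5, -2.0]
grip_width: 0.0533
```

Call:
move_arm(moves=[[0,0,0,0,0,0,45],[0,0,0,0,0,0,45]])

```text
t: 11.72
tcp_pos: [0.5036, 0.1598, 0.208]
tool_rot: [2.089, 1.569, -2.594]
wrist_force: [0.3, 0.2, -1.9]
grip_width: 0.0534
```

```bash
python3 - <<'E'
from h import *
go((*slot(-8,78),.031),CY)
E
```

```text
t 11.72 at [0.5036 0.1598 0.208 ] turn [-0.   -0.01 -0.02] shift [ 5.9  -0.05  0.03] w 0.0534
```

Call:
move_arm(moves=[[0,0,0,1.6,0,0,45],[0,0,0,3.2,0,0,45],[0,0,0,4.8,0,0,45],[0,0,0,5.4,0,0,45],[0,0,0,5.7,0,0,45],[0,0,0,5.9,0,0,45],[0,0,0,5.9,0,0,45]])

```text
t: 12.6
tcp_pos: [0.5047, 0.1605, 0.0323]
tool_rot: [-1.356, 1.57, 0.243]
wrist_force: [0.2, 0.8, -2.0]
grip_width: 0.0531
```

Call:
move_arm(moves=[[0,0,0,0,0,0,60],[0,0,0,0,0,0,62]])

```text
t: 12.85
tcp_pos: [0.5051, 0.1609, 0.0327]
tool_rot: [-1.324, 1.569, 0.275]
wrist_force: [0.4, 0.1, -0.4]
grip_width: 0.0619
```

```bash
python3 - <<'E'
from h import *
go((.4340,-.2110,.21),np.radians(114))
go((.4340,-.2110,.086),np.radians(114))
E
```

```text
t 12.85 at [0.5051 0.1609 0.0327] turn [-4.47  0.    0.02] shift [ -5.92   2.71 -12.32] w 0.0619
t 12.85 at [0.5051 0.1609 0.0327] turn [-4.47  0.    0.02] shift [ -1.79   2.72 -12.32] w 0.0619
```

Call:
move_arm(moves=[[0,0,0,-1,0,0,62],[0,0,0,-2.5,0,0,70],[0,0,0,-4.5,0,0,85],[-1,0,0,-4.5,0.4,-2,85],[-1.9,0,0,-4.5,0.9,-4,85],[-2.7,0,0,-4.5,1.4,-6,85],[-3.5,0,0,-4.5,1.9,-8,85],[-4.47,0,0,-4.5,2.4,-10,85]])

```text
t: 13.85
tcp_pos: [0.4407, -0.1431, 0.1676]
tool_rot: [-2.299, 1.569, -0.307]
wrist_force: [1.2, -0.5, 0.9]
grip_width: 0.0851
```

```bash
python3 - <<'E'
from h import *
go((.4340,-.2110,.17),np.radians(114))
E
```

```text
t 13.85 at [ 0.4407 -0.1431  0.1676] turn [ 0.03 -0.01  0.02] shift [-0.08  1.13 -1.97] w 0.0851
```

Call:
move_arm(moves=[[0,0,0,0,0.6,-1.2,85],[0,0,0,0,1.13,-2,85],[0,0,0,0,1.13,-2,85],[0,0,0,0,1.13,-2,85]])

```text
t: 14.35
tcp_pos: [0.4344, -0.2095, 0.167]
tool_rot: [-1.386, 1.57, 0.604]
wrist_force: [0.3, 0.2, 0.4]
grip_width: 0.0849
```

```bash
python3 - <<'E'
from h import *
for n in("side","top"):
    im,d,W=cloud(n); rect(W,(.434,-.21),.05,.105,.130)
    print("placed"); rect(W,slot(56,80),.045,.05,.07); rect(W,slot(-8,78),.045,.05,.07)
    print("near"); rect(W,(.586,-.182),.06,.045,.065)
go((.4338,-.2110,.086),np.radians(114))
E
```

```text
rect c [ 433.5 -211.5] size [54.2 56.3] ang 24.2 zmed 0.1145 n 492
placed
rect c [565.8 164.2] size [53.5 59.4] ang 0.6 zmed 0.0601 n 218
rect c [505.2 160.5] size [53.3 59.9] ang 0.4 zmed 0.0573 n 240
near
rect c [ 587.5 -182.8] size [55.4 54.6] ang 34.3 zmed 0.0552 n 458
rect c [ 447.9 -196.6] size [18.  42.8] ang 24.0 zmed 0.115 n 107
placed
rect c [565.7 167. ] size [54.4 55.3] ang 2.7 zmed 0.0613 n 424
rect c [505.  163.2] size [54.6 55. ] ang 1.0 zmed 0.0585 n 466
near
rect c [ 586.7 -179.6] size [53.4 53.1] ang 33.8 zmed 0.0558 n 399
t 14.45 at [ 0.4344 -0.209   0.1669] turn [0.01 0.   0.  ] shift [ 2.7   0.05 -0.05] w 0.0853
```

Call:
move_arm(moves=[[0,0,0,1.2,0.05,-0.05,85],[0,0,0,2.2,0.05,-0.05,85],[0,0,0,2.7,0.05,-0.05,85],[0,0,0,2.7,0.05,-0.05,85],[0,0,0,2.7,0.05,-0.05,45],[0,0,0,2.7,0.05,-0.05,45],[0,0,0,2.7,0.05,-0.05,45],[0,0,0,2.7,0.05,-0.05,45]])

```text
t: 15.45
tcp_pos: [0.4344, -0.212, 0.0872]
tool_rot: [-2.127, 1.569, -0.138]
wrist_force: [-1.5, 1.8, 5.7]
grip_width: 0.0532
```

Call:
move_arm(moves=[[0,0,0,-0.3,0,0,45],[0,0,0,-0.6,0,0,45],[0,0,0,-1,0,0,45]])

```text
t: 15.82
tcp_pos: [0.4335, -0.2119, 0.1166]
tool_rot: [1.578, 1.571, -2.716]
wrist_force: [-1.0, 0.1, -2.1]
grip_width: 0.0535
```

```bash
python3 - <<'E'
from h import *
im,d,W=cloud("side"); cv2.imwrite("pics/c5.png",cv2.resize(im[200:300,160:260],None,fx=4,fy=4,interpolation=cv2.INTER_CUBIC)[:,:,::-1])
go((*slot(-8,0),.18),CY)
E
```

```text
t 15.88 at [ 0.4345 -0.2124  0.1182] turn [ 4.47 -0.02  0.02] shift [-2.06 -6.21  8.  ] w 0.0533
```

View pics/c5.png

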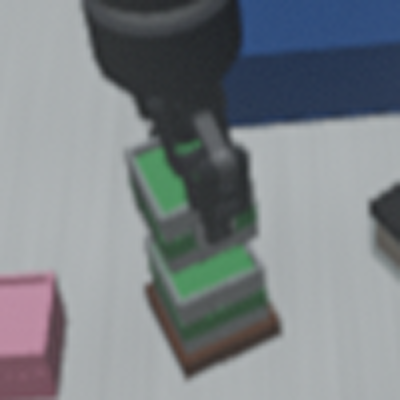

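Call:
move_arm(moves=[[0,0,0,-1.5,0,0,45],[0.7,0,0,-2.1,-1,1.3,45],[1.5,0,0,-2.1,-2.1,2.7,45],[2.2,0,0,-2.1,-3.1,4,45],[3,0,0,-2.1,-4.2,5.4,45],[3.7,0,0,-2.1,-5.3,6.8,45],[4.47,0,0,-2.1,-6.1,7.8,45],[4.47,0,0,-2.1,-6.21,8,45]])

```text
t: 16.88
tcp_pos: [0.5067, 0.0853, 0.179]
tool_rot: [-1.042, 1.57, 0.561]
wrist_force: [0.3, -0.6, -2.0]
grip_width: 0.0533
```

Call:
move_arm(moves=[[0,0,0,0,0,0,45],[0,0,0,0,0,0,45]])

```text
t: 17.12
tcp_pos: [0.5059, 0.0821, 0.1788]
tool_rot: [2.634, 1.57, -2.05]
wrist_force: [-0.7, -0.5, -2.5]
grip_width: 0.053
```

```bash
python3 - <<'E'
from h import *
go((*slot(-8,0),.031),CY)
E
```

```text
t 17.12 at [0.5059 0.0821 0.1788] turn [-0.01 -0.01 -0.  ] shift [ 4.93 -0.04  0.02] w 0.053
```

Call:
move_arm(moves=[[0,0,0,1.4,0,0,45],[0,0,0,2.8,0,0,45],[0,0,0,4,0,0,45],[0,0,0,4.6,0,0,45],[0,0,0,4.93,0,0,45],[0,0,0,4.93,0,0,45],[0,0,0,4.93,0,0,60],[0,0,0,4.93,0,0,64]])

```text
t: 18.12
tcp_pos: [0.507, 0.083, 0.0316]
tool_rot: [-1.488, 1.569, 0.111]
wrist_force: [0.7, -0.3, -0.5]
grip_width: 0.064
```

```bash
python3 - <<'E'
from h import *
go((.4338,-.2110,.14),np.radians(114))
E
```

```text
t 18.12 at [0.507  0.083  0.0316] turn [-4.48 -0.    0.02] shift [-3.62  2.71 -9.73] w 0.064
```

Call:
move_arm(moves=[[0,0,0,-1,0,0,64],[0,0,0,-2.5,0,0,70],[0,0,0,-3.6,0.2,-1,85],[-1.3,0,0,-3.6,0.8,-3,85],[-2.5,0,0,-3.6,1.4,-5,85],[-3.6,0,0,-3.6,2,-7,85],[-4.48,0,0,-3.6,2.5,-9,85],[-4.48,0,0,-3.6,2.71,-9.73,85]])

```text
t: 19.12
tcp_pos: [0.4326, -0.2141, 0.1396]
tool_rot: [-2.815, 1.569, -0.827]
wrist_force: [0.8, 1.0, -0.2]
grip_width: 0.085
```

Call:
move_arm(moves=[[0,0,0,0,0,0,85],[0,0,0,0,0,0,85]])

```text
t: 19.38
tcp_pos: [0.4334, -0.2104, 0.1391]
tool_rot: [-1.35, 1.57, 0.64]
wrist_force: [0.7, -0.6, -0.4]
grip_width: 0.0854
```

```bash
python3 - <<'E'
from h import *
im,d,W=cloud("side"); rect(W,(.434,-.21),.05,.05,.08); cv2.imwrite("pics/side6.png",im[:,:,::-1])
go((.4338,-.2110,.0345),np.radians(114))
E
```

```text
rect c [ 433.2 -212.2] size [54.7 58.3] ang 25.0 zmed 0.0622 n 533
t 19.43 at [ 0.4335 -0.2101  0.139 ] turn [0.02 0.   0.  ] shift [ 3.48  0.   -0.03] w 0.0852
```

View pics/side6.png

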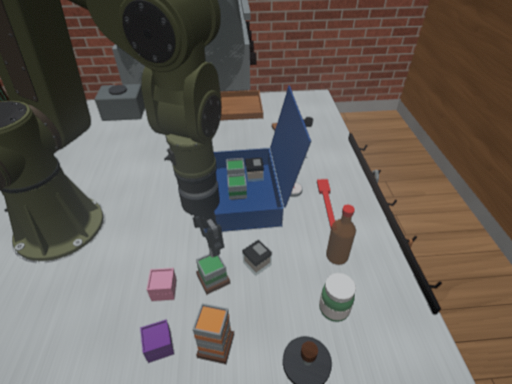

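The near shaker was just knocked aside (now at 257,255). I'll take B1 first and measure the shaker again afterwards.

Call:
move_arm(moves=[[0,0,0,1.2,0,0,85],[0,0,0,2.4,0,0,85],[0,0,0,3.2,0,0,85],[0,0,0,3.48,0,0,85],[0,0,0,3.48,0,0,45],[0,0,0,3.48,0,0,45],[0,0,0,3.48,0,0,45],[0,0,0,3.48,0,0,45]])

```text
t: 20.42
tcp_pos: [0.4345, -0.2113, 0.0358]
tool_rot: [-2.234, 1.568, -0.244]
wrist_force: [-0.3, 0.9, 6.6]
grip_width: 0.0529
```

Call:
move_arm(moves=[[0,0,0,-0.5,0,0,45],[0,0,0,-1.5,0,0,45],[0,0,0,-2.8,0,0,45],[0,0,0,-4,0,0,45],[0,0,0,-4.5,0,0,45]])

```text
t: 21.05
tcp_pos: [0.4342, -0.2116, 0.1721]
tool_rot: [-2.485, 1.567, -0.495]
wrist_force: [0.3, 0.6, -2.3]
grip_width: 0.0528
```

```bash
python3 - <<'E'
from h import *
go((*slot(-8,-78),.17),CY)
E
```

```text
t 21.05 at [ 0.4342 -0.2116  0.1721] turn [ 4.48 -0.03  0.03] shift [ 0.07 -5.22  5.57] w 0.0528
```

Call:
move_arm(moves=[[0.9,0,0,0,-1,1.1,45],[1.8,0,0,0,-2.1,2.2,45],[2.7,0,0,0,-3.2,3.4,45],[3.6,0,0,0,-4.3,4.6,45],[4.48,0,0,0,-5.1,5.4,45],[4.48,0,0,0,-5.22,5.57,45],[4.48,0,0,0,-5.22,5.57,45],[4.48,0,0,0,-5.22,5.57,45]])

```text
t: 22.05
tcp_pos: [0.5076, 0.0045, 0.1692]
tool_rot: [2.025, 1.57, -2.66]
wrist_force: [-0.6, -0.1, -1.6]
grip_width: 0.0531
```

```bash
python3 - <<'E'
from h import *
go((*slot(-8,-78),.032),CY)
E
```

```text
t 22.05 at [0.5076 0.0045 0.1692] turn [-0.01 -0.   -0.01] shift [ 4.57 -0.06  0.01] w 0.0531
```

Call:
move_arm(moves=[[0,0,0,1.4,-0.04,0,45],[0,0,0,2.8,-0.04,0,45],[0,0,0,3.8,-0.04,0,45],[0,0,0,4.3,-0.04,0,45],[0,0,0,4.57,-0.04,0,45],[0,0,0,4.57,-0.04,0,45],[0,0,0,4.57,-0.04,0,60],[0,0,0,4.57,-0.04,0,62]])

```text
t: 23.05
tcp_pos: [0.5105, 0.0055, 0.0335]
tool_rot: [-1.6, 1.569, -0.0]
wrist_force: [0.1, -0.2, 0.8]
grip_width: 0.0617
```

```bash
python3 - <<'E'
from h import *
s,R=state(); print(s['wrist_force'])
go((.4403,-.375,.20),np.radians(72.5))
E
```

```text
[ 0.14988317 -0.24709597  0.83996739]
t 23.05 at [0.5105 0.0055 0.0335] turn [3.83 0.   0.02] shift [ -5.56   2.69 -12.61] w 0.0617
```

Call:
move_arm(moves=[[0,0,0,-1,0,0,62],[0,0,0,-2.5,0,0,70],[0,0,0,-4.2,0,0,85],[0.8,0,0,-4.9,0.4,-2,85],[1.6,0,0,-4.9,0.9,-4,85],[2.4,0,0,-4.9,1.3,-6,85],[3.2,0,0,-4.9,1.8,-8,85],[3.83,0,0,-4.9,2.2,-10,85]])

```text
t: 24.05
tcp_pos: [0.4517, -0.2983, 0.1804]
tool_rot: [-1.724, 1.569, -0.461]
wrist_force: [0.3, 0.4, -0.6]
grip_width: 0.085
```

```bash
python3 - <<'E'
from h import *
go((.4403,-.375,.18),np.radians(72.5))
E
```

```text
t 24.05 at [ 0.4517 -0.2983  0.1804] turn [-0.02 -0.    0.02] shift [ 0.01 -0.41 -2.55] w 0.085
```

Call:
move_arm(moves=[[0,0,0,0,-0.2,-1.5,85],[0,0,0,0,-0.41,-2.55,85],[0,0,0,0,-0.41,-2.55,85],[0,0,0,0,-0.41,-2.55,85]])

```text
t: 24.55
tcp_pos: [0.4407, -0.3725, 0.1796]
tool_rot: [-0.23, 1.57, 1.035]
wrist_force: [-0.1, -0.3, 0.1]
grip_width: 0.0855
```

```bash
python3 - <<'E'
from h import *
for n in("side","top"):
    im,d,W=cloud(n); rect(W,(.441,-.375),.05,.105,.130)
    print("shaker",end=" "); rect(W,(.56,-.18),.08,.045,.065)
    cv2.imwrite(f"pics/{n}7.png",im[:,:,::-1])
go((.4403,-.375,.087),np.radians(72.5))
E
```

```text
rect c [ 440.4 -376.5] size [55.2 54.7] ang 73.1 zmed 0.1132 n 800
shaker rect c [ 544.7 -177. ] size [55.3 55. ] ang 34.7 zmed 0.0552 n 451
rect c [ 431.4 -370.6] size [54.2 37.4] ang 70.2 zmed 0.1143 n 345
shaker rect c [ 545.2 -173.5] size [54.  54.3] ang 35.1 zmed 0.0558 n 434
t 24.65 at [ 0.4409 -0.3719  0.1796] turn [0.01 0.   0.  ] shift [ 3.09 -0.01 -0.1 ] w 0.0851
```

View pics/side7.png

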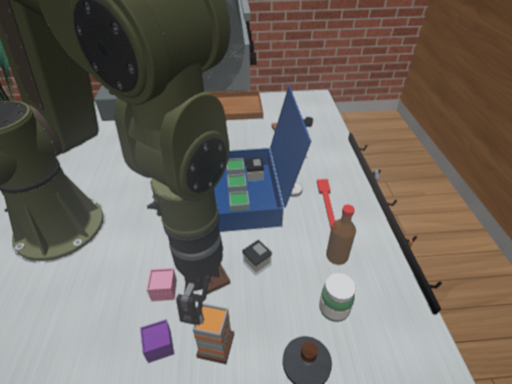

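Three green tins are in; the gripper is over the orange stack (212,318). Taking the upper orange tin.

Call:
move_arm(moves=[[0,0,0,1.2,0,-0.05,85],[0,0,0,2.2,0,-0.05,85],[0,0,0,3,0,-0.05,85],[0,0,0,3.09,0,-0.05,85],[0,0,0,3.09,0,-0.05,45],[0,0,0,3.09,0,-0.05,45],[0,0,0,3.09,0,-0.05,45],[0,0,0,3.09,0,-0.05,45]])

```text
t: 25.65
tcp_pos: [0.4414, -0.3752, 0.0884]
tool_rot: [-1.86, 1.568, -0.595]
wrist_force: [-0.1, -0.1, 6.1]
grip_width: 0.0535
```

Call:
move_arm(moves=[[0,0,0,-0.3,0,0,45],[0,0,0,-0.6,0,0,45],[0,0,0,-1,0,0,45]])

```text
t: 26.02
tcp_pos: [0.44, -0.3742, 0.1172]
tool_rot: [1.24, 1.57, 2.505]
wrist_force: [0.1, 0.1, -2.4]
grip_width: 0.053
```

```bash
python3 - <<'E'
from h import *
im,d,W=cloud("side"); cv2.imwrite("pics/c8.png",cv2.resize(im[270:370,160:260],None,fx=4,fy=4,interpolation=cv2.INTER_CUBIC)[:,:,::-1])
go((*slot(-72,78),.18),CY)
E
```

```text
t 26.07 at [ 0.4409 -0.375   0.1191] turn [-3.83 -0.01  0.02] shift [-2.05  5.36 16.97] w 0.0531
```

View pics/c8.png

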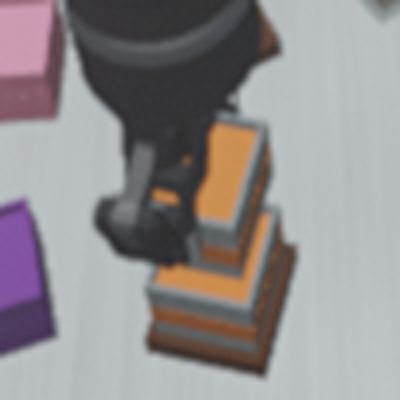

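Call:
move_arm(moves=[[0,0,0,-1.5,0,0,45],[-0.4,0,0,-2.1,0.5,1.6,45],[-0.9,0,0,-2.1,1.1,3.5,45],[-1.3,0,0,-2.1,1.7,5.4,45],[-1.7,0,0,-2.1,2.3,7.3,45],[-2.1,0,0,-2.1,2.9,9.2,45],[-2.5,0,0,-2.1,3.5,11.1,45],[-3,0,0,-2.1,4.1,13,45]])

```text
t: 27.08
tcp_pos: [0.4403, 0.0364, 0.1803]
tool_rot: [-1.478, 1.569, 0.05]
wrist_force: [0.3, 0.1, -1.5]
grip_width: 0.0531
```

```bash
python3 - <<'E'
from h import *
go((*slot(-72,78),.18),CY)
E
```

```text
t 27.07 at [0.4403 0.0364 0.1803] turn [-0.82  0.    0.02] shift [0.01 0.16 4.08] w 0.0531
```

Call:
move_arm(moves=[[-0.4,0,0,0,0.1,1.6,45],[-0.82,0,0,0,0.16,3,45],[-0.82,0,0,0,0.16,4.08,45],[-0.82,0,0,0,0.16,4.08,45],[-0.82,0,0,0,0.16,4.08,45],[-0.82,0,0,0,0.16,4.08,45]])

```text
t: 27.82
tcp_pos: [0.4408, 0.1561, 0.1797]
tool_rot: [2.764, 1.57, -1.922]
wrist_force: [0.6, -0.7, -2.3]
grip_width: 0.0532
```

```bash
python3 - <<'E'
from h import *
go((*slot(-72,78),.032),CY)
E
```

```text
t 27.82 at [0.4408 0.1561 0.1797] turn [-0.03 -0.   -0.  ] shift [ 4.92 -0.    0.09] w 0.0532
```

Call:
move_arm(moves=[[0,0,0,1.4,0,0,45],[0,0,0,2.8,0,0,45],[0,0,0,4,0,0,45],[0,0,0,4.6,0,0,45],[0,0,0,4.92,0,0,45],[0,0,0,4.92,0,0,45],[0,0,0,4.92,0,0,60],[0,0,0,4.92,0,0,62]])

```text
t: 28.82
tcp_pos: [0.4417, 0.1572, 0.0328]
tool_rot: [-1.236, 1.569, 0.363]
wrist_force: [-0.5, 0.3, 0.6]
grip_width: 0.062
```

```bash
python3 - <<'E'
from h import *
go((.4408,-.375,.14),np.radians(72.5))
E
```

```text
t 28.82 at [0.4417 0.1572 0.0328] turn [3.81 0.01 0.02] shift [ -3.58   0.51 -17.73] w 0.062
```

Call:
move_arm(moves=[[0,0,0,-1,0,0,62],[0,0,0,-2.5,0,0,70],[0,0,0,-3.6,0,-0.5,85],[0.6,0,0,-3.6,0.1,-2.5,85],[1.2,0,0,-3.6,0.1,-4.5,85],[1.8,0,0,-3.6,0.2,-6.5,85],[2.4,0,0,-3.6,0.2,-8.5,85],[3,0,0,-3.6,0.3,-10.5,85]])

```text
t: 29.82
tcp_pos: [0.441, -0.1602, 0.1408]
tool_rot: [-1.593, 1.569, -0.258]
wrist_force: [1.5, -0.4, 0.6]
grip_width: 0.085
```

```bash
python3 - <<'E'
from h import *
go((.4408,-.375,.14),np.radians(72.5))
E
```

```text
t 29.82 at [ 0.441  -0.1602  0.1408] turn [0.8  0.   0.02] shift [ 0.03 -1.67 -6.96] w 0.085
```

Call:
move_arm(moves=[[0.3,0,0,0,-0.4,-1.8,85],[0.6,0,0,0,-0.9,-3.6,85],[0.8,0,0,0,-1.4,-5.6,85],[0.8,0,0,0,-1.67,-6.96,85],[0.8,0,0,0,-1.67,-6.96,85],[0.8,0,0,0,-1.67,-6.96,85],[0.8,0,0,0,-1.67,-6.96,85]])

```text
t: 30.7
tcp_pos: [0.441, -0.3716, 0.1402]
tool_rot: [0.565, 1.57, 1.833]
wrist_force: [-0.2, 0.4, 0.7]
grip_width: 0.0849
```

```bash
python3 - <<'E'
from h import *
im,d,W=cloud("side"); rect(W,(.441,-.375),.05,.05,.08)
go((.4408,-.375,.0345),np.radians(72.5))
E
```

```text
rect c [ 440.5 -376.5] size [55.7 54.6] ang 73.3 zmed 0.0612 n 764
t 30.75 at [ 0.4411 -0.3716  0.1403] turn [ 0.04  0.   -0.  ] shift [ 3.53 -0.03 -0.11] w 0.085
```

Call:
move_arm(moves=[[0,0,0,1.2,0,-0.08,85],[0,0,0,2.4,0,-0.08,85],[0,0,0,3.2,0,-0.08,85],[0,0,0,3.5,0,-0.08,85],[0,0,0,3.5,0,-0.08,45],[0,0,0,3.5,0,-0.08,45],[0,0,0,3.5,0,-0.08,45],[0,0,0,3.5,0,-0.08,45]])

```text
t: 31.75
tcp_pos: [0.4412, -0.3758, 0.0365]
tool_rot: [-1.845, 1.568, -0.578]
wrist_force: [-0.2, 0.7, 7.1]
grip_width: 0.0529
```

Call:
move_arm(moves=[[0,0,0,-0.5,0,0,45],[0,0,0,-1.5,0,0,45],[0,0,0,-2.8,0,0,45],[0,0,0,-4,0,0,45],[0,0,0,-4.5,0,0,45]])

```text
t: 32.38
tcp_pos: [0.441, -0.376, 0.173]
tool_rot: [-2.005, 1.567, -0.738]
wrist_force: [0.1, -0.3, -2.0]
grip_width: 0.0531
```

```bash
python3 - <<'E'
from h import *
go((*slot(-72,0),.17),CY)
E
```

```text
t 32.38 at [ 0.441 -0.376  0.173] turn [-3.81 -0.02  0.03] shift [ 0.06  4.5  14.55] w 0.0531
```

Call:
move_arm(moves=[[-0.4,0,0,0,0.5,1.6,45],[-0.9,0,0,0,1.1,3.5,45],[-1.4,0,0,0,1.7,5.4,45],[-1.9,0,0,0,2.3,7.3,45],[-2.5,0,0,0,2.9,9.2,45],[-3,0,0,0,3.5,11.1,45],[-3.5,0,0,0,4.1,13,45],[-3.81,0,0,0,4.4,14.2,45]])

```text
t: 33.38
tcp_pos: [0.4407, 0.0731, 0.1697]
tool_rot: [1.499, 1.57, 3.101]
wrist_force: [0.3, 0.4, -1.6]
grip_width: 0.0533
```

Call:
move_arm(moves=[[0,0,0,0,0,0.3,45],[0,0,0,0,0,0.36,45],[0,0,0,0,0,0.36,45]])

```text
t: 33.75
tcp_pos: [0.4412, 0.0807, 0.1699]
tool_rot: [2.283, 1.57, -2.402]
wrist_force: [-0.5, -0.3, -0.8]
grip_width: 0.0534
```

```bash
python3 - <<'E'
from h import *
go((*slot(-72,0),.032),CY)
E
```

```text
t 33.75 at [0.4412 0.0807 0.1699] turn [-0.02 -0.01 -0.01] shift [ 4.6  -0.06  0.01] w 0.0534
```

Call:
move_arm(moves=[[0,0,0,1.4,-0.05,0,45],[0,0,0,2.8,-0.05,0,45],[0,0,0,3.8,-0.05,0,45],[0,0,0,4.3,-0.05,0,45],[0,0,0,4.58,-0.05,0,45],[0,0,0,4.58,-0.05,0,45],[0,0,0,4.58,-0.05,0,60],[0,0,0,4.58,-0.05,0,62]])

```text
t: 34.75
tcp_pos: [0.4439, 0.0819, 0.0336]
tool_rot: [-1.424, 1.569, 0.175]
wrist_force: [-1.0, -0.3, -0.1]
grip_width: 0.0617
```

```bash
python3 - <<'E'
from h import *
go((.545,-.175,.14),np.radians(125))
for n in("side","top"):
    im,d,W=cloud(n);  rect(W,(.545,-.175),.08,.045,.065)
E
```

```text
t 34.75 at [0.4439 0.0819 0.0336] turn [-6.67 -0.    0.02] shift [-3.54 -3.13 -8.66] w 0.0617
rect c [ 544.8 -176.4] size [54.7 55.9] ang 34.3 zmed 0.0552 n 451
rect c [ 545.2 -173.4] size [53.9 54. ] ang 34.5 zmed 0.0558 n 431
```

Call:
move_arm(moves=[[0,0,0,-1,0,0,62],[0,0,0,-2.5,0,0,70],[-1.3,0,0,-3.54,-0.5,-1.3,85],[-2.9,0,0,-3.54,-1.1,-3.1,85],[-4.5,0,0,-3.54,-1.8,-5,85],[-6,0,0,-3.54,-2.5,-7,85],[-6.62,0,0,-3.54,-3.1,-8.5,85],[-6.62,0,0,-3.54,-3.13,-8.66,85]])

```text
t: 35.85
tcp_pos: [0.5454, -0.1782, 0.139]
tool_rot: [-2.79, 1.569, -0.616]
wrist_force: [-0.2, -0.4, -0.5]
grip_width: 0.0852
```

Call:
move_arm(moves=[[0,0,0,0,0,0,85],[0,0,0,0,0,0,85]])

```text
t: 36.1
tcp_pos: [0.5436, -0.1739, 0.1389]
tool_rot: [0.269, 1.57, 2.448]
wrist_force: [-0.1, 0.5, -0.3]
grip_width: 0.0848
```

```bash
python3 - <<'E'
from h import *
im,d,W=cloud("side");  rect(W,(.545,-.175),.08,.045,.065); cv2.imwrite("pics/side9.png",im[:,:,::-1])
go((.545,-.175,.024),np.radians(124.5))
E
```

```text
rect c [ 545.5 -176.4] size [55.8 55.4] ang 33.8 zmed 0.0553 n 456
t 36.15 at [ 0.5437 -0.1739  0.139 ] turn [ 0.06  0.01 -0.  ] shift [ 3.83 -0.02 -0.06] w 0.0849
```

View pics/side9.png

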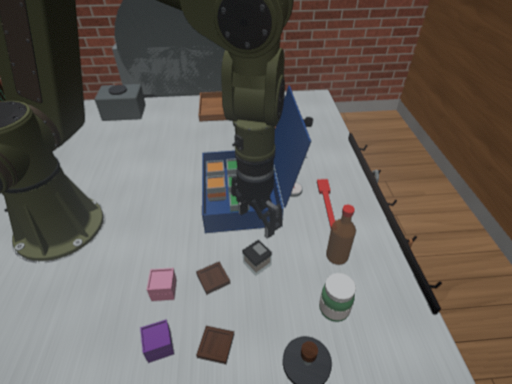

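Both dishes are empty (213,277 and 216,345); the last item is the shaker at (257,255).

Call:
move_arm(moves=[[0,0,0,1.2,0,-0.04,85],[0,0,0,2.4,0,-0.04,85],[0,0,0,3.4,0,-0.04,85],[0,0,0,3.83,0,-0.04,85],[0,0,0,3.83,0,-0.04,45],[0,0,0,3.83,0,-0.04,45],[0,0,0,3.83,0,-0.04,45],[0,0,0,3.83,0,-0.04,45]])

```text
t: 37.15
tcp_pos: [0.5461, -0.1765, 0.0255]
tool_rot: [-2.332, 1.568, -0.155]
wrist_force: [0.1, 0.2, 6.5]
grip_width: 0.0528
```

Call:
move_arm(moves=[[0,0,0,-0.5,0,0,45],[0,0,0,-1.5,0,0,45],[0,0,0,-2.8,0,0,45],[0,0,0,-4,0,0,45],[0,0,0,-4.5,0,0,45]])

```text
t: 37.78
tcp_pos: [0.546, -0.1767, 0.1618]
tool_rot: [-2.538, 1.567, -0.361]
wrist_force: [-0.2, -0.6, -2.1]
grip_width: 0.0532
```

```bash
python3 - <<'E'
from h import *
go((*slot(56,-10),.16),CY)
E
```

```text
t 37.77 at [ 0.546  -0.1767  0.1618] turn [ 6.62 -0.03  0.03] shift [ 0.05 -5.47  6.41] w 0.0532
```

Call:
move_arm(moves=[[1.1,0,0,0,-0.9,1.1,45],[2.2,0,0,0,-1.8,2.1,45],[3.3,0,0,0,-2.7,3.2,45],[4.4,0,0,0,-3.7,4.3,45],[5.5,0,0,0,-4.7,5.4,45],[6.6,0,0,0,-5.3,6.2,45],[6.6,0,0,0,-5.47,6.41,45],[6.6,0,0,0,-5.47,6.41,45]])

```text
t: 38.78
tcp_pos: [0.5697, 0.0751, 0.1584]
tool_rot: [2.079, 1.569, -2.601]
wrist_force: [-0.0, 0.1, -2.7]
grip_width: 0.0532
```

Call:
move_arm(moves=[[0,0,0,0,0,0,45],[0,0,0,0,0,0,45]])

```text
t: 39.02
tcp_pos: [0.5701, 0.0742, 0.159]
tool_rot: [2.578, 1.571, -2.105]
wrist_force: [0.8, -0.5, -1.8]
grip_width: 0.0534
```

```bash
python3 - <<'E'
from h import *
go((*slot(57,-10),.032),CY)
for n in("side","top"):
    im,d,W=cloud(n)
    for q in ((56,80),(-8,78),(-8,0),(-8,-78),(-72,78),(-72,0)):
        print(q,end=' '); rect(W,slot(*q),.036,.05,.07)
E
```

```text
t 39.02 at [0.5701 0.0742 0.159 ] turn [ 0. -0. -0.] shift [ 4.23 -0.07  0.01] w 0.0534
(56, 80) rect c [554.1 150.2] size [37.  70.1] ang 46.2 zmed 0.0579 n 69
(-8, 78) rect c [505.9 159.5] size [57.5 53.1] ang 88.5 zmed 0.0575 n 240
(-8, 0) rect c [506.   82.2] size [53.8 58.7] ang 1.6 zmed 0.0574 n 279
(-8, -78) rect c [509.3   5.1] size [53.8 58.4] ang 1.0 zmed 0.0574 n 320
(-72, 78) rect c [441.6 155.4] size [54.1 56.8] ang 2.9 zmed 0.0576 n 244
(-72, 0) rect c [443.8  80.5] size [52.8 59.4] ang 2.1 zmed 0.0578 n 276
(56, 80) few 0
(-8, 78) few 0
(-8, 0) few 0
(-8, -78) rect c [509.8   7.4] size [54.4 54.1] ang 1.3 zmed 0.0581 n 445
(-72, 78) few 0
(-72, 0) few 0
```

Call:
move_arm(moves=[[0,0,0,1.4,-0.07,0,45],[0,0,0,2.6,-0.07,0,45],[0,0,0,3.5,-0.07,0,45],[0,0,0,4,-0.07,0,45],[0,0,0,4.25,-0.07,0,45],[0,0,0,4.25,-0.07,0,45],[0,0,0,4.25,-0.07,0,60],[0,0,0,4.25,-0.07,0,64]])

```text
t: 40.12
tcp_pos: [0.5733, 0.0755, 0.0327]
tool_rot: [-1.474, 1.569, 0.127]
wrist_force: [0.4, -0.5, 0.1]
grip_width: 0.0642
```

Call:
move_arm(moves=[[0,0,0,-1,0,0,64],[0,0,0,-2.5,0,0,64],[0,0,0,-4,0.5,0,40],[0,0,0,-6,1.5,0,0],[0,0,0,-8,2,0,0],[0,0,0,-10,2,0,0],[0,0,0,-10,2,0,0],[0,0,0,-10,2,0,0]])

```text
t: 41.12
tcp_pos: [0.5125, 0.0735, 0.332]
tool_rot: [-1.472, 1.569, 0.129]
wrist_force: [1.3, 0.1, -0.6]
grip_width: 0.0
```

```bash
python3 - <<'E'
from h import *
s,R=state(); print(s['tcp_pos'],s['joint_pos'].round(2),s['wrist_force'])
for n in("side","top"):
    im,d,W=cloud(n); cv2.imwrite(f"pics/{n}10.png",im[:,:,::-1])
    m=(W[...,2]>.09)&(W[...,2]<.3)&(abs(W[...,1]-.083)<.15)&(W[...,0]>.6)&(W[...,0]<.70)
    P=W[m];print("lid top",P[P[:,2]>.275].mean(0).round(3),P[:,2].max())
E
```

```text
[0.51245489 0.07351194 0.33202414] [ 0.14  0.13 -0.05  1.39 -0.    0.11] [ 1.3235784   0.10413515 -0.55981296]
lid top [0.674 0.065 0.284] 0.28982506030306865
lid top [0.673 0.026 0.284] 0.2921853596166559
```

View pics/side10.png

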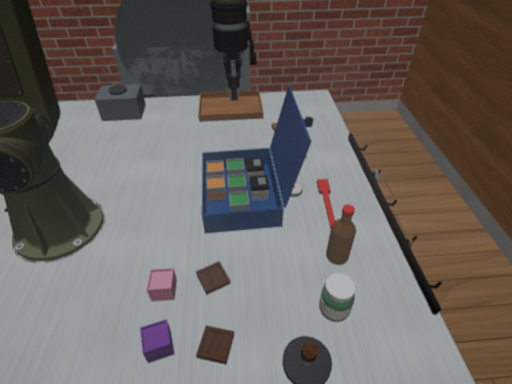

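View pics/top10.png

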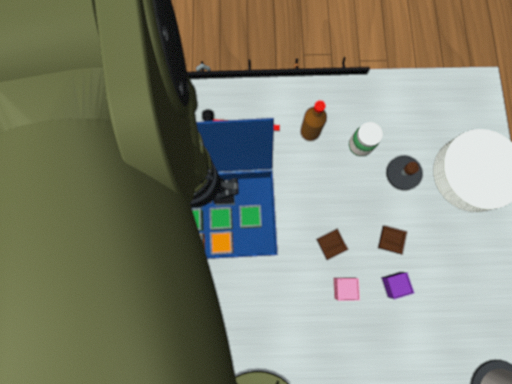

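```bash
python3 - <<'E'
from h import *
go((.745,.15,.34),CY); go((.745,.15,.26),CY)
E
```

```text
t 41.23 at [0.5116 0.0734 0.3302] turn [ 0.02 -0.   -0.02] shift [-0.34 -7.85  2.32] w 0.0002
t 41.23 at [0.5116 0.0734 0.3302] turn [ 0.02 -0.   -0.02] shift [ 2.32 -7.86  2.32] w 0.0002
```

Call:
move_arm(moves=[[0,0,0,-0.5,-1,1,0],[0,0,0,-0.5,-2.5,2,0],[0,0,0,-0.5,-4,2.3,0],[0,0,0,-0.5,-5.5,2.3,0],[0,0,0,-0.5,-7,2.3,0],[0,0,0,-0.5,-7.8,2.3,0],[0,0,0,-0.5,-7.8,2.3,0],[0,0,0,-0.5,-7.8,2.3,0]])

```text
t: 42.22
tcp_pos: [0.7433, 0.1495, 0.3453]
tool_rot: [1.684, 1.569, -2.998]
wrist_force: [-0.7, -0.1, -0.7]
grip_width: 0.0001
```

```bash
python3 - <<'E'
from h import *
s,R=state(); print(s['joint_pos'].round(2),R.round(2).tolist())
go((.745,.15,.26),CY)
im,d,W=cloud("side"); cv2.imwrite("pics/side11.png",im[:,:,::-1])
E
```

```text
[0.2  0.68 0.78 1.68 0.   0.17] [[-0.0, -1.0, -0.03], [-0.0, -0.03, 1.0], [-1.0, 0.0, -0.0]]
t 42.23 at [0.7433 0.1495 0.3453] turn [ 0.02 -0.   -0.03] shift [ 2.84 -0.06  0.01] w 0.0001
```

View pics/side11.png

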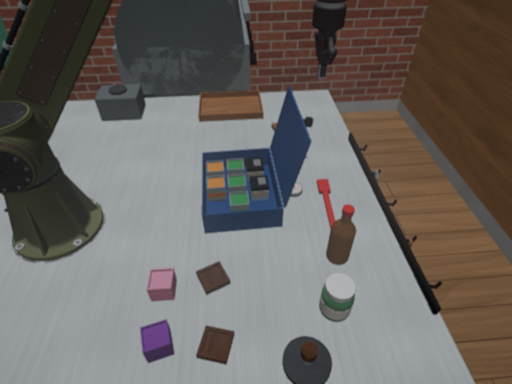

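Call:
move_arm(moves=[[0,0,0,1.4,0,0,0],[0,0,0,2.8,0,0,0],[0,0,0,2.8,0,0,0],[0,0,0,2.8,0.6,0,0],[0,0,0,2.8,1.1,0,0],[0,0,0,2.8,1.6,0,0],[0,0,0,2.8,2.1,0,0],[0,0,0,2.8,2.6,0,0]])

```text
t: 43.28
tcp_pos: [0.6666, 0.1475, 0.2665]
tool_rot: [-1.392, 1.566, 0.209]
wrist_force: [0.8, -0.6, -0.0]
grip_width: -0.0002
```

```bash
python3 - <<'E'
from h import *
im,d,W=cloud("side"); cv2.imwrite("pics/side12.png",im[:,:,::-1])
m=(W[...,2]>.2)&(abs(W[...,1]-.083)<.14)&(W[...,0]>.5)&(W[...,0]<.70)&(im[...,2]>im[...,0]+40)
P=W[m];print(P[P[:,2]>P[:,2].max()-.02].mean(0).round(3))
s,R=state();print(s['tcp_pos'],s['wrist_force'])
E
```

```text
[0.652 0.07  0.291]
[0.66508148 0.14756557 0.26687462] [-0.80245121  0.51585866  0.28247791]
```

View pics/side12.png

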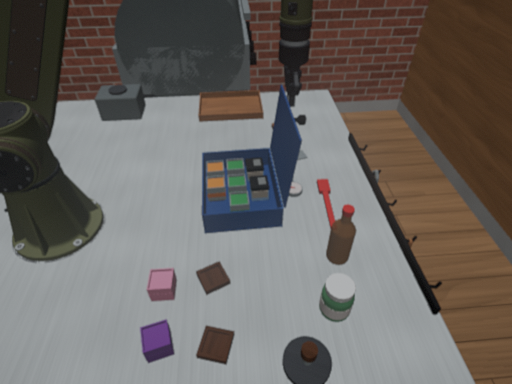

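The lid (285,150) swings forward. I'll push on until it falls.

Call:
move_arm(moves=[[0,0,0,0,0.5,0,0],[0,0,0,0,1,0,0],[0,0,0,0,1.5,0,0],[0,0,0,0,2,0,0],[0,0,0,0,2.4,0,0],[0,0,0,0,2.4,0,0],[0,0,0,0,2.4,0,0],[0,0,0,0,2.4,0,0]])

```text
t: 44.32
tcp_pos: [0.5947, 0.145, 0.2625]
tool_rot: [-1.503, 1.571, 0.098]
wrist_force: [-0.2, -0.2, 0.3]
grip_width: -0.0
```

Call:
move_arm(moves=[[0,0,0,-1,0,0,0],[0,0,0,-2,0,0,0],[0,0,0,-2,0,2,0],[0,0,0,-2,0,4,0],[0,0,0,-2,0,6,0],[0,0,0,-2,0,6.5,0]])

```text
t: 45.08
tcp_pos: [0.5877, 0.3435, 0.3213]
tool_rot: [1.484, 1.57, 3.089]
wrist_force: [1.4, 0.1, 0.3]
grip_width: -0.0001
```

```bash
python3 - <<'E'
from h import *
for n in("side","top"):
    im,d,W=cloud(n); cv2.imwrite(f"pics/{n}13.png",im[:,:,::-1])
    m=(W[...,2]>.06)&(W[...,2]<.1)&(abs(W[...,1]-.083)<.14)&(abs(W[...,0]-.515)<.11)
    P=W[m]; A=np.c_[P[:,:2],np.ones(len(P))]; print(np.linalg.lstsq(A,P[:,2],rcond=None)[0].round(4),np.median(P[:,2]),len(P))
s,R=state();print(s['tcp_pos'],s['wrist_force'])
E
```

```text
[-0.0059  0.003   0.0835] 0.08076681836162697 4576
[-0.0001  0.0009  0.0816] 0.08162301558730828 9164
[0.58805155 0.34145431 0.32145727] [ 0.59172155 -0.28899472  0.17497678]
```

View pics/side13.png

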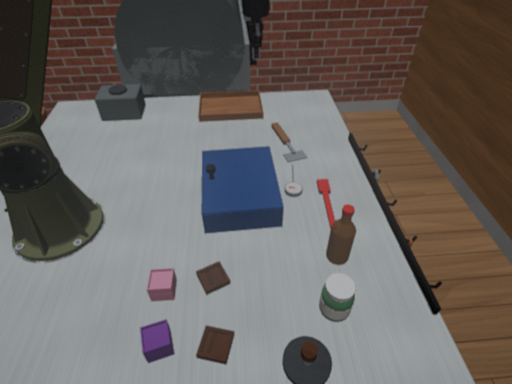

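The lid lies flat at 81 mm, with a slope under 0.01, so it is shut. The knob is on top at (210,170), the bystanders are in place and the arm is clear. I'll let the arm settle, then hand in.

Call:
move_arm(moves=[[0,0,0,0,0,0,0],[0,0,0,0,0,0,0],[0,0,0,0,0,0,0],[0,0,0,0,0,0,0]])

```text
t: 45.68
tcp_pos: [0.5885, 0.3392, 0.3228]
tool_rot: [-1.092, 1.57, 0.508]
wrist_force: [0.6, 0.4, -0.2]
grip_width: -0.0001
```

```bash
python3 - <<'E'
from h import *
s,_=state(); print(s['t'],s['wrist_force'].round(1)); print(arm.job_done())
E
```

```text
45.675 [ 0.6  0.4 -0.2]
the job is handed in; nothing more can be done
None
```

All seven items are standing upright in one layer in the chest: three green tins, two orange tins and both shakers. The lid is shut, and I handed the job in at about 45.7 s. I took the stacks apart one tin at a time from the top.

**Last checks:**
- Before closing, both pictures of the filled chest showed everything in one layer; the tops I measured sat at about 58–61 mm.
- After closing, the lid plane was at about 81 mm with a slope of 0.006 or less.
- The wrist force was near zero, and the bystanders and the pink and purple look-alikes were still in their places by eye. I didn't re-measure their positions.

**What went less cleanly:**
- While placing the first shaker, the open gripper pressed on the chest rim with about 30 N in all. I lifted off and gripped the rest higher.
- The near shaker was knocked about 4 cm aside partway through, so I measured it again before picking it up.
- The two cameras disagreed by 2–3 mm in y throughout, so I mostly used the average.

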